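# Take the top mixing pot to the tinting turntable and index it under the nozzle

## Task

Lift the blue mixing pot off the top of the leaning pile and stand it upright on the green pad of the turntable, gently and without disturbing the pots below it. Once you have let go of the pot, turn the turntable anticlockwise a quarter turn into its next detent, so that the pot comes to stand under the brass nozzle, and let go.

Things in the scene. Friction and masses are not known exactly. Their poses are not given: they have to be found in the camera images.
- pot_top: Blue pot, top of a nested pile of 3, 140 g. Foot 48 diameter, 26 high; above it, up to the rim at 66, 60 outside diameter, wall 3. Origin: centre of the foot's underside; z: its axis, to the mouth. It starts leaning 32 degrees from vertical, mouth to the robot, its shoulder on the rim of the pot below: draw it out along its axis. Grip it across its level diameter.
- pot_mid: White pot of the same size and axes, second in the pile, its origin 40 below that of the blue pot along the axis. It must stay. The blue pot's foot sits 26 deep in it. The pile lies on two 8 thick sloping rails on its underside, which end 22 short of the blue pot's rim; its sides are free.
- pot_low: Grey pot of the same size, lowest in the pile; same origin and axes. It must stay.
- turntable_base: The turntable: grey round base and the aluminium disc on it (260 diameter, top face 34 above the bench). Origin: on the disc's upright axis, at bench height; it does not turn with the disc. At yaw 0 its x axis points away from the robot.
- pad (a point): Centre of the top face of the round green pad (72 diameter, 2 thick) on the disc, 85 from the axis; turns with the disc.
- handle (a point): Centre of the top of the red upright post (16 diameter, 55 high above the disc) on the disc, 108 from the axis, by which the disc is turned; turns with the disc.
- turntable (a joint): Angle of the disc (rad), 0 in the first detent where it starts, growing anticlockwise seen from above, 1.571 in the second detent. A spring holds it in each detent (about 3 N at the post to get out) and pushes it into the nearer one, against an end stop.
- nozzle (a point): Lower tip of the brass nozzle (18 diameter), 156 above the bench, fixed over the place that the pad reaches in the second detent. An arm 28 wide, at heights 188 to 210, carries it from a column 200 high (a yellow canister on top to 250) standing 115 from it along the base's +x (away from the robot).
- tape_roll: Cardboard tape roll lying flat, 84 diameter, 25 high; origin under its centre. Bystander.
- filling_knife: Filling knife lying flat; bystander.
- brush: Paint brush lying flat; bystander.
- hardener_jar: White jar 52 diameter, 60 high; origin under its centre. Bystander.

How it is judged:
On the way, in this order (a step that is already met when the one before it is completed fails the run):
1. the blue pot is lifted clear of the pile, the two pots below left in place (distance between pot_top and pot_mid above 0.09 m and distance of pot_mid from where it was at the start of the episode below 0.015 m), for 0.1 s.
2. the blue pot stands upright on the green pad, let go, its centre within 12 mm of the pad's, the turntable still in its first detent (within 0.1 rad) (horizontal distance between pot_top and pad below 0.012 m and angle between pot_top's own z axis and vertical below 0.06 rad and z of pot_top in the frame of pad between -0.005 and 0.005 m and contact force between the fingers and pot_top below 0.1 N and value of joint turntable below 0.1 rad and linear speed of pot_top below 0.02 m/s), for 0.2 s.
At the end, for the whole second after the job is handed in: The turntable rests in its second detent (1.571 rad, within 0.06 rad); the blue pot stands upright (within 0.06 rad) and at rest on the green pad, its centre within 12 mm of the pad's and within 18 mm of the nozzle's axis; the robot touches nothing (horizontal distance between pot_top and pad below 0.012 m and angle between pot_top's own z axis and vertical below 0.06 rad and z of pot_top in the frame of pad between -0.005 and 0.005 m and contact force between the fingers and pot_top below 0.1 N and value of joint turntable between 1.511 and 1.631 rad and velocity of joint turntable between -0.03 and 0.03 rad/s and horizontal distance between pot_top and nozzle below 0.018 m and linear speed of pot_top below 0.01 m/s and contact force between each of the fingers, the arm and anything else below 0.1 N).
It fails at once if a pot of the pile below it is moved by more than 20 mm (distance of any of pot_mid, pot_low from where it was at the start of the episode above 0.02 m).
It fails at once if the blue pot is banged or pressed down on the turntable with more than 40 N (contact force between pot_top and turntable_base above 40 N).
It fails at once if the blue pot is tipped over (more than 63 degrees from upright) (angle between pot_top's own z axis and vertical above 1.1 rad).
It fails at once if a bystander (tape roll, filling knife, brush, jar) is moved by more than 30 mm (distance of any of tape_roll, filling_knife, brush, hardener_jar from where it was at the start of the episode above 0.03 m).
It also fails if it takes over 70 s, if anything falls off the work surface, if the arm or the gripper's body presses on something with over 40 N, if the wrist force passes 120 N, or if a joint passes its speed limit or range.

## Robot

A 7-joint arm with a two-finger parallel gripper is mounted at the origin on the work surface. World frame = base frame: x ahead of the robot, y to its left, z up, the work surface at z = 0. Lengths are in m, angles in rad, forces in N, time in s.
With the tool pointing down it reaches from about 0.4 to 0.75 m from the base axis. Payload 19.5 kg.
Tool frame: the origin (TCP) lies between the finger pads; the fingertips stand 8 mm ahead of it and the grasp point (between the pads) lies 11 mm behind it; z points along the fingers, y is the line along which they close (so a half turn about z gives the same grasp; the last joint's range is limited). The gripper opens to 85 mm and grips with 20 to 120 N. Pads are 22 mm wide; open, the fingers measure 114 mm over their backs; the gripper's body (76 mm by 85 mm) begins 54 mm behind the grasp point. The pads swing forward as they close: fully open they stand 13 mm farther back than shut.
Start: joints at [1.251, 0.707, -0.028, 1.485, 0.022, 0.951, -0.075], TCP at [0.158, -0.553, 0.239] pointing down, gripper open.
Joint ranges: [-2.71, 2.71], [-0.32, 2.16], [-1.57, 1.52], [0, 2.45], [-1.46, 4.6], [0, 2.02], [-2.83, 2.83]. Speed limits (rad/s): [1.89, 1.89, 2.57, 2.57, 3.01, 3.01, 3.01].

## Interface

Orientations are given as a unit quaternion [x, y, z, w].
In Python, from cell import env gives the robot as it stands.
- The arm moves only by the shell command python3 -m pendant 'ROWS' [OPENING] [FORCE]. ROWS is JSON, a list of rows, each an object with "linear": the shift along the tool's x, y, z in mm, a list of three; "twist": the turn about the tool's z in degrees. In form: [{"linear": [dx, dy, dz], "twist": twist}, ...]. A call has 1 to 20 rows; each row shifts and turns the commanded pose from where the row before left it, along the tool's axes as they then stand; what a row does not reach is not made up. A row lasts 1/10 s, in which the tool goes at most 50 mm and 8.59 degrees, less where a joint would pass 70% of its speed; a pose out of reach is approached as far as the arm can. A call with a gripper value outside its range is refused whole. OPENING is the opening, from -1 (shut) to 1 (fully open), set as the call begins (- or left out, the last holds). The fingers move at their own pace and stop on an object; FORCE is the grip in N (left out, the last holds). Time passes only in rows, so rows that do not move let the fingers close. It gives the time, the measured TCP pose, the force, the opening and the grip force at its end, in the units of the state.
- env.state(): the state, without advancing time (a new reading comes with each control period).
- env.capture(name): name is "side" or "top" or "wrist"; returns the picture (420x560x3 uint8, blue, green, red); there is no depth.
- env.camera_params(name): a dict with "fx", "fy", "cx", "cy" (pixels), "cam_to_world" (4x4, takes a point from camera to world coordinates); the wrist camera has in their place "hand_eye" (4x4, takes a point from camera to tool coordinates, whose origin is the TCP and whose axes are the flange's). Camera axes: x right, y up, looking along -z (the intrinsics and any distortion apply to the point x, -y, -z); pixel columns grow to the right and rows downward; lengths in m; the calibration is good to about 2 mm. A picture is of the moment at which its call begins: read the wrist's pose just before it. camera_params takes no time and is no camera call.
- env.sign_off(): hands the job in; it is judged then, once.
Trained networks look in the newest picture that a camera, given by its name, has taken for a name from the list of things; names that differ only in an ending like _2 or _b are one class to them, and where a whole thing is asked for, a point or a joint stands for the part that bears it (a point fixed in the world has none). Each returns a list of dicts, best first, with "conf" (0 to 1); they miss things now and then, are a little off and sometimes report something else, mostly with a low value. They report only what shows in the picture. A call takes as long as a camera call.
- env.boxes_of(camera, label): "pixel" ([row, column] in pixels, amid what is visible of it).
- env.masks_of(camera, label): "mask" (420x560 bool, what is visible of it) and "pixel" ([row, column] in pixels, amid what is visible of it).
The state is a dict: "time": time; "qpos": joint angles; "joint_velocities": joint speeds; "joint_efforts": joint torques, N m; "ee_pos": TCP position; "tool_rot": TCP orientation; "contact_force": force on the tool from outside, world axes, zero at the start; "wrist_torque": the same for the moment, N m; "finger_gap": opening from 0.0 (shut) to 1.0 (fully open); "grip_force": force on a finger pad.
Only numpy, scipy, OpenCV 4.12 (cv2) and the standard library are available. Lean on these libraries where they do the work, as an engineer would, in place of code of your own. Each camera call takes 0.05 s, during which the arm holds its last target. There are 200 camera calls.

## Working session

There is one attempt and no reset: what is moved stays moved. The work goes in short steps, Python scripts to look and compute and a shell command to move; the robot and the scene stay as the last step left them, time stands still between calls to the robot, and variables do not carry over. Pictures are saved under pics/ and viewed, at most 11 in all, crops included, and the job is handed in when it is done.

```bash
ls; mkdir -p pics; cat > h.py <<'E'
import numpy as np,cv2
from cell import env
from scipy.spatial.transform import Rotation as R
def ray(cam,pix):
    p=env.camera_params(cam); r,c=pix
    d=np.array([(c-p['cx'])/p['fx'],-(r-p['cy'])/p['fy'],-1.])
    if 'cam_to_world' in p: T=np.array(p['cam_to_world'])
    else:
        s=env.state(); T=np.eye(4); T[:3,:3]=R.from_quat(s['tool_rot']).as_matrix(); T[:3,3]=s['ee_pos']; T=T@np.array(p['hand_eye'])
    return T[:3,3],T[:3,:3]@d
def onz(cam,pix,z):
    o,d=ray(cam,pix); return o+d*(z-o[2])/d[2]
def proj(cam,X):
    p=env.camera_params(cam); T=np.linalg.inv(np.array(p['cam_to_world'])); q=T[:3,:3]@np.array(X)+T[:3,3]
    return np.array([p['cy']-p['fy']*q[1]/-q[2], p['cx']+p['fx']*q[0]/-q[2]])
E
python3 - <<'E'
from h import *
for c in ['side','top']:
    im=env.capture(c); cv2.imwrite(f'pics/{c}0.png',im)
    p=env.camera_params(c); print(c,{k:np.round(v,3).tolist() for k,v in p.items()})
    for l in ['pot_top','pot_mid','pot_low','turntable_base','pad','handle','nozzle','tape_roll','hardener_jar','filling_knife','brush']:
        print(l,[(np.round(b['pixel']).tolist(),round(b['conf'],2)) for b in env.boxes_of(c,l)][:3])
print(env.camera_params('wrist')); print(env.state())
E
```

```text
pics
side {'fx': 452.851, 'fy': 452.851, 'cx': 276.667, 'cy': 207.495, 'cam_to_world': [[-0.991, 0.093, -0.1, 0.455], [-0.136, -0.686, 0.714, 0.822], [-0.002, 0.721, 0.693, 0.881], [0.0, 0.0, 0.0, 1.0]]}
pot_top [([254.0, 252.0], 0.61)]
pot_mid [([272.0, 235.0], 0.86), ([219.0, 243.0], 0.66), ([161.0, 275.0], 0.47)]
pot_low [([281.0, 230.0], 0.8)]
turntable_base [([163.0, 280.0], 0.61)]
pad [([168.0, 290.0], 0.66), ([269.0, 237.0], 0.43), ([231.0, 308.0], 0.36)]
handle [([170.0, 292.0], 0.8), ([218.0, 238.0], 0.55)]
nozzle [([165.0, 274.0], 0.88)]
tape_roll []
hardener_jar [([374.0, 270.0], 0.85)]
filling_knife [([227.0, 306.0], 0.85)]
brush [([140.0, 322.0], 0.77)]
top {'fx': 383.147, 'fy': 383.147, 'cx': 280.572, 'cy': 210.62, 'cam_to_world': [[-0.103, 0.968, -0.227, 0.349], [-0.995, -0.099, 0.026, 0.025], [0.003, 0.228, 0.974, 1.059], [0.0, 0.0, 0.0, 1.0]]}
pot_top [([210.0, 184.0], 0.59)]
pot_mid []
pot_low [([188.0, 195.0], 0.65)]
turntable_base [([208.0, 371.0], 0.89), ([208.0, 183.0], 0.33)]
pad [([214.0, 363.0], 0.97), ([178.0, 288.0], 0.18)]
handle [([214.0, 361.0], 0.8)]
no
[... 740 characters left out ...]
9244,  1.4846193 ,  0.02199606,
        0.95091005, -0.07547766]), 'joint_velocities': array([-7.64838628e-04, -5.49714198e-04, -7.08311101e-04, -7.94681061e-04,
       -4.35116227e-04,  5.97384203e-04,  9.40322759e-05]), 'joint_efforts': array([-7.20690059e-04, -8.83000803e+01,  1.23395260e+00, -2.36383241e+01,
        1.69796159e-02,  2.08312449e-03, -2.24366028e-05]), 'ee_pos': array([ 0.15766859, -0.5529217 ,  0.23926196]), 'tool_rot': array([ 9.90370368e-01,  1.38443233e-01, -9.79621315e-06, -6.78976338e-05]), 'contact_force': array([ 0.26715516, -1.00019052, -0.37483183]), 'wrist_torque': array([ 0.01283044, -0.00539617, -0.00649537]), 'grip_force': 0.0, 'finger_gap': 1.00174742975656}
```

```bash
python3 - <<'E'
import cv2
a=cv2.imread('pics/top0.png')[120:320,80:480]; cv2.imwrite('pics/topc.png',cv2.resize(a,(800,400),interpolation=2))
a=cv2.imread('pics/side0.png')[80:410,120:420]; cv2.imwrite('pics/sidec.png',cv2.resize(a,(545,600),interpolation=2))
E
```

```text
(no output)
```

View pics/topc.png

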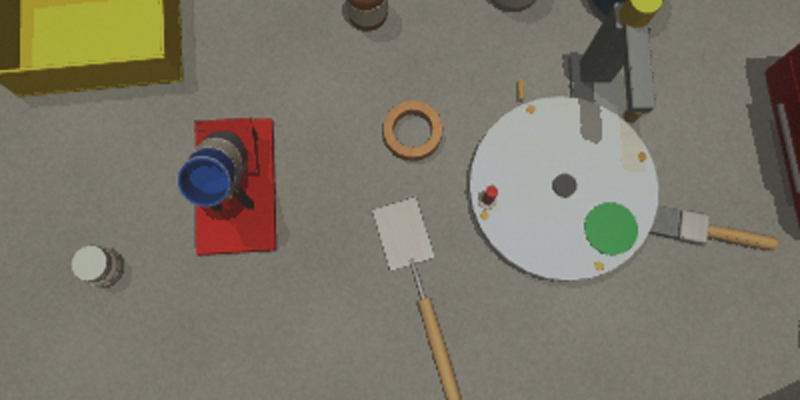

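View pics/sidec.png

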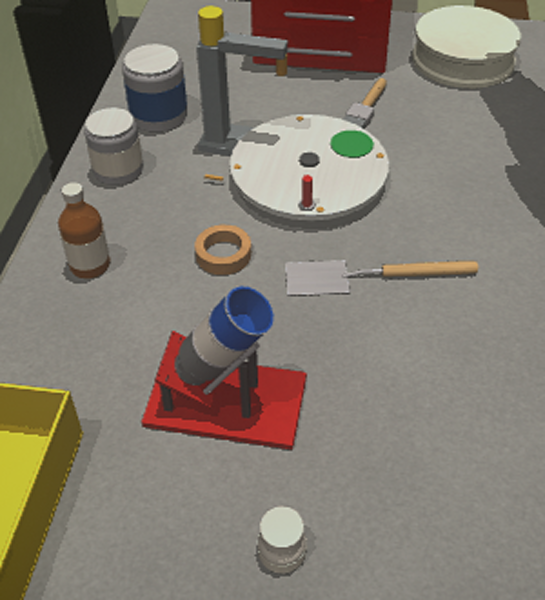

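```bash
cat > m.py <<'E'
from h import *
from scipy.optimize import minimize
ims={c:cv2.imread(f'pics/{c}0.png') for c in ['top','side']}
def seg(c,lo,hi,near,rad):
    h=cv2.cvtColor(ims[c],cv2.COLOR_BGR2HSV); m=cv2.inRange(h,lo,hi)
    k=np.zeros_like(m); cv2.circle(k,(int(near[1]),int(near[0])),rad,255,-1); return m&k
def cen(m): r,c=np.nonzero(m); return np.array([r.mean(),c.mean()]),len(r)
gp={'top':(234,385),'side':(80+143/1.818,120+352/1.818)}
for c in gp:
    q,n=cen(seg(c,(45,80,30),(80,255,255),gp[c],35)); print('pad',c,n,onz(c,q,.036).round(4))
# disc axis: centre hub
hb={'top':(212.5,362),'side':(80+159/1.818,120+309/1.818)}
for c in hb:
    q,n=cen(seg(c,(0,0,0),(180,255,110),hb[c],10)); print('hub',c,n,q,onz(c,q,.036).round(4))
hd={'top':(215,325),'side':(80+190/1.818,120+307/1.818)}
for c in hd:
    m=seg(c,(0,120,50),(8,255,255),hd[c],16)|seg(c,(172,120,50),(180,255,255),hd[c],16); r,cc=np.nonzero(m); print('handle',c,len(r),r.min(),r.max(),cc.min(),cc.max())
    t=[r.min()+2.5,cc[r<=r.min()+4].mean()]; print(onz(c,t,.089).round(4))
bp={'top':(210,184),'side':(254,252)}
B={c:seg(c,(100,80,20),(125,255,255),bp[c],40) for c in bp}
for c in B: B[c]=cv2.morphologyEx(B[c],cv2.MORPH_CLOSE,np.ones((5,5),np.uint8)); print('blue',c,cen(B[c]))
S=4
def frame(az,t):
    z=np.array([np.sin(t)*np.cos(az),np.sin(t)*np.sin(az),np.cos(t)]); y=np.array([-np.sin(az),np.cos(az),0]); return np.cross(y,z),y,z
def rend(c,p,tilt):
    x,y,z=frame(p[3],tilt); a=np.linspace(0,2*np.pi,40)
    P=[proj(c,np.array(p[:3])+z*h+.03*(np.cos(t)*x+np.sin(t)*y)) for h in(.026,.066) for t in a]
    m=np.zeros((420*S//2,560*S//2),np.uint8); H=cv2.convexHull(np.array([[ (q[1]+.5)*S/2,(q[0]+.5)*S/2] for q in P],np.float32))
    cv2.fillConvexPoly(m,np.round(H*16).astype(np.int32),255,shift=4); return m
BB={c:cv2.resize(B[c],None,fx=S/2,fy=S/2,interpolation=cv2.INTER_LINEAR)>127 for c in B}
def cost(p):
    s=0
    for c in B:
        m=rend(c,p[:4],np.radians(32))>0; s+=1-(m&BB[c]).sum()/(m|BB[c]).sum()
    return s
r0=onz('top',(210,184),.14)
best=min((minimize(cost,[r0[0]+.02,r0[1],.11,a],method='Nelder-Mead',options=dict(initial_simplex=np.array([r0[0]+.02,r0[1],.11,a])+np.vstack([np.zeros(4),np.diag([.02,.02,.02,.3])]),xatol=1e-5)) for a in(2.3,2.8,3.3)),key=lambda r:r.fun)
p=best.x; x,y,z=frame(p[3],np.radians(32)); print('pot',p.round(4),best.fun,'axis',z.round(3),'rimc',(p[:3]+z*.066).round(4),'level',y.round(3))
for c,l in [('top','hardener_jar'),('top','tape_roll')]: print(l,onz(c,env.boxes_of(c,l)[0]['pixel'],.03).round(3))
E
python3 m.py
```

```text
pad top 525 [ 0.4941 -0.2775  0.036 ]
pad side 268 [ 0.496  -0.2766  0.036 ]
hub top 109 [212.31192661 361.60550459] [ 0.5602 -0.2228  0.036 ]
hub side 71 [167.52112676 289.70422535] [ 0.5618 -0.2244  0.036 ]
handle top 27 213 219 323 328
[ 0.5505 -0.1152  0.089 ]
handle side 77 176 193 287 291
[ 0.5515 -0.1116  0.089 ]
blue top (array([208.26809211, 182.55592105]), 608)
blue side (array([254.57371429, 252.48342857]), 875)Traceback (most recent call last):
  File "m.py", line 37, in <module>
    best=min((minimize(cost,[r0[0]+.02,r0[1],.11,a],method='Nelder-Mead',options=dict(initial_simplex=np.array([r0[0]+.02,r0[1],.11,a])+np.vstack([np.zeros(4),np.diag([.02,.02,.02,.3])]),xatol=1e-5)) for a in(2.3,2.8,3.3)),key=lambda r:r.fun)
  File "m.py", line 37, in <genexpr>
    best=min((minimize(cost,[r0[0]+.02,r0[1],.11,a],method='Nelder-Mead',options=dict(initial_simplex=np.array([r0[0]+.02,r0[1],.11,a])+np.vstack([np.zeros(4),np.diag([.02,.02,.02,.3])]),xatol=1e-5)) for a in(2.3,2.8,3.3)),key=lambda r:r.fun)
              ~~~~~~~~^^^^^^^^^^^^^^^^^^^^^^^^^^^^^^^^^^^^^^^^^^^^^^^^^^^^^^^^^^^^^^^^^^^^^^^^^^^^^^^^^^^^^^^^^^^^^^^^^^^^^^^^^^^^^^^^^^^^^^^^^^^^^^^^^^^^^^^^^^^^^^^^^^^^^^^^^^^^^^^^^^^^^^^^^^^^^^^^^
    res = _minimize_neldermead(fun, x0, args, callback, bounds=bounds,
                               **options)
    fxr = func(xr)
    fx = function(np.copy(x), *(wrapper_args + args))
  File "m.py", line 34, in cost
    m=rend(c,p[:4],np.radians(32))>0; s+=1-(m&BB[c]).sum()/(m|BB[c]).sum()
      ~~~~^^^^^^^^^^^^^^^^^^^^^^^^
  File "m.py", line 27, in rend
    P=[proj(c,np.array(p[:3])+z*h+.03*(np.cos(t)*x+np.sin(t)*y)) for h in(.026,.066) for t in a]
       ~~~~^^^^^^^^^^^^^^^^^^^^^^^^^^^^^^^^^^^^^^^^^^^^^^^^^^^^^
  File "h.py", line 14, in proj
    p=env.camera_params(cam); T=np.linalg.inv(np.array(p['cam_to_world'])); q=T[:3,:3]@np.array(X)+T[:3,3]
ValueError: time passes only in moves, steps and waits
```

```bash
sed -i 's/^def ray/import functools\n@functools.cache\ndef cp(c): return env.camera_params(c)\ndef ray/; s/=env.camera_params(cam)/=cp(cam)/' h.py; python3 m.py
```

```text
pad top 525 [ 0.4941 -0.2775  0.036 ]
pad side 268 [ 0.496  -0.2766  0.036 ]
hub top 109 [212.31192661 361.60550459] [ 0.5602 -0.2228  0.036 ]
hub side 71 [167.52112676 289.70422535] [ 0.5618 -0.2244  0.036 ]
handle top 27 213 219 323 328
[ 0.5505 -0.1152  0.089 ]
handle side 77 176 193 287 291
[ 0.5515 -0.1116  0.089 ]
blue top (array([208.26809211, 182.55592105]), 608)
blue side (array([254.57371429, 252.48342857]), 875)
pot [0.6117 0.2356 0.1317 3.2438] 0.11631214970058423 axis [-0.527 -0.054  0.848] rimc [0.5769 0.2321 0.1876] level [ 0.102 -0.995  0.   ]
hardener_jar [0.519 0.422 0.03 ]
tape_roll [ 0.685 -0.034  0.03 ]
```

```bash
python3 -m pendant '[{"linear":[0,0,-20],"twist":5},{"linear":[0,0,-20],"twist":5},{"linear":[35,-25,-5],"twist":0},{"linear":[35,-25,-5],"twist":0},{"linear":[35,-25,-5],"twist":0},{"linear":[35,-25,-5],"twist":0},{"linear":[35,-25,-5],"twist":0},{"linear":[35,-25,-5],"twist":0},{"linear":[35,-25,-5],"twist":0},{"linear":[35,-25,-5],"twist":0},{"linear":[35,-25,0],"twist":0}]' 1
python3 -m pendant '[{"linear":[13,-44,0],"twist":0},{"linear":[13,-44,0],"twist":0},{"linear":[13,-44,0],"twist":0},{"linear":[13,-44,0],"twist":0},{"linear":[13,-44,0],"twist":0},{"linear":[13,-44,0],"twist":0},{"linear":[13,-44,0],"twist":0},{"linear":[13,-44,0],"twist":0},{"linear":[13,-44,0],"twist":0},{"linear":[13,-44,0],"twist":0},{"linear":[13,-44,0],"twist":0},{"linear":[13,-44,0],"twist":0},{"linear":[0,0,0],"twist":0},{"linear":[0,0,0],"twist":0}]'
python3 - <<'E'
from h import *
s=env.state(); print(s['ee_pos'],R.from_quat(s['tool_rot']).as_matrix().round(3).tolist())
im=env.capture('wrist'); cv2.imwrite('pics/wrist1.png',im)
print([(b['pixel'],b['conf']) for b in env.boxes_of('wrist','pot_top')])
E
```

```text
time: 2.4
ee_pos: [0.4491, -0.2954, 0.32]
tool_rot: [0.999, 0.052, 0.0, 0.0]
contact_force: [0.6, -0.2, -1.0]
finger_gap: 1.002
grip_force: 0.0
time: 3.8
ee_pos: [0.5484, 0.2451, 0.3189]
tool_rot: [0.999, 0.052, -0.0, 0.0]
contact_force: [-0.7, -0.8, 0.1]
finger_gap: 1.0
grip_force: 0.0
[0.54839458 0.24507099 0.3188835 ] [[0.995, 0.104, -0.001], [0.104, -0.995, -0.0], [-0.001, 0.0, -1.0]]
[([160.9, 292.4], 0.93)]
```

View pics/wrist1.png

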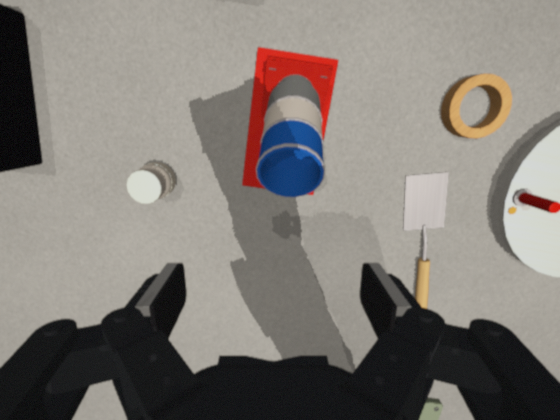

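```bash
cat > m3.py <<'E'
import re
src=open('m.py').read().split("gp={")[0]; exec(src)
s=env.state(); T=np.eye(4); T[:3,:3]=R.from_quat(s['tool_rot']).as_matrix(); T[:3,3]=s['ee_pos']; TW=T@np.array(cp('wrist')['hand_eye'])
_proj=proj
def proj(c,X):
    p=cp(c); M=np.linalg.inv(TW if c=='wrist' else np.array(p['cam_to_world'])); q=M[:3,:3]@X+M[:3,3]
    return np.array([p['cy']-p['fy']*q[1]/-q[2], p['cx']+p['fx']*q[0]/-q[2]])
ims['wrist']=cv2.imread('pics/wrist1.png')
exec("bp={"+open('m.py').read().split("bp={")[1].split("def cost")[0].replace("'side':(254,252)}","'side':(254,252),'wrist':(160,292)}"))
def cost(p,cs=('top','side','wrist'),t=32):
    s=0
    for c in cs:
        m=rend(c,p[:4],np.radians(t))>0; s+=1-(m&BB[c]).sum()/(m|BB[c]).sum()
    return s
for cs in [('top','side','wrist'),('side','wrist'),('top','wrist')]:
    x0=np.array([.61,.235,.13,3.14]); b=minimize(cost,x0,args=(cs,),method='Nelder-Mead',options=dict(initial_simplex=x0+np.vstack([np.zeros(4),np.diag([.01,.01,.01,.2])]),xatol=1e-5))
    p=b.x; x,y,z=frame(p[3],np.radians(32)); print(cs,p.round(4),round(b.fun,3),'rim',(p[:3]+z*.066).round(4),'g50',(p[:3]+z*.05).round(4))
for l in ['pot_mid','pot_low']: print(l,[(np.round(q['pixel']),q['conf']) for q in env.boxes_of('wrist',l)])
E
python3 m3.py
```

```text
blue top (array([208.26809211, 182.55592105]), 608)
blue side (array([254.57371429, 252.48342857]), 875)
blue wrist (array([158.92496357, 290.66804274]), 4118)
('top', 'side', 'wrist') [0.6123 0.2338 0.1306 3.2222] 0.195 rim [0.5774 0.231  0.1865] g50 [0.5858 0.2317 0.173 ]
('side', 'wrist') [0.6122 0.2319 0.1277 3.2101] 0.079 rim [0.5773 0.2295 0.1837] g50 [0.5858 0.2301 0.1701]
('top', 'wrist') [0.6119 0.234  0.1309 3.2341] 0.147 rim [0.577  0.2308 0.1869] g50 [0.5855 0.2315 0.1733]
pot_mid [(array([111., 292.]), 0.9)]
pot_low [(array([ 91., 293.]), 0.68)]
```

```bash
cat >> m3.py <<'E'
print('--')
W={}
for c in ['wrist','side']:
    for l in ['pot_mid','pot_low']:
        q=[k for k in env.masks_of(c,l)]
        if q: W[c,l]=q[0]['mask']; print(c,l,q[0]['conf'],cen(W[c,l]))
U={'wrist':BB['wrist']|cv2.resize((W['wrist','pot_mid']).astype(np.uint8)*255,None,fx=2,fy=2,interpolation=1)>127}
hh=lambda c,p,a,b:None
def rend2(c,p,a0,b0):
    x,y,z=frame(p[3],np.radians(32)); a=np.linspace(0,2*np.pi,40)
    P=[proj(c,np.array(p[:3])+z*h+.03*(np.cos(t)*x+np.sin(t)*y)) for h in(a0,b0) for t in a]
    m=np.zeros((840,1120),np.uint8); H=cv2.convexHull(np.array([[(q[1]+.5)*2,(q[0]+.5)*2] for q in P],np.float32))
    cv2.fillConvexPoly(m,np.round(H*16).astype(np.int32),255,shift=4); return m>0
def iou(m,b): return 1-(m&b).sum()/(m|b).sum()
def cost2(p):
    blue={c:rend2(c,p,.026,.066) for c in BB}
    s=sum(iou(blue[c],BB[c]) for c in BB)
    for (c,l),w in W.items():
        if l!='pot_mid': continue
        mm=rend2(c,p,-.014,.026)&~blue[c]; s+=.5*iou(mm,cv2.resize(w.astype(np.uint8)*255,None,fx=2,fy=2)>127)
    return s
for a in(3.1,3.2):
    x0=np.array([.61,.233,.129,a]); b=minimize(cost2,x0,method='Nelder-Mead',options=dict(initial_simplex=x0+np.vstack([np.zeros(4),np.diag([.01,.01,.01,.15])]),xatol=1e-5))
    p=b.x; x,y,z=frame(p[3],np.radians(32)); print(p.round(4),round(b.fun,3),'g50',(p[:3]+z*.05).round(4))
for az in (3.05,3.1,3.15,3.2,3.25):
    b=minimize(lambda v:cost2([*v,az]),p[:3],method='Nelder-Mead',options=dict(initial_simplex=p[:3]+np.vstack([np.zeros(3),np.eye(3)*.005]),xatol=1e-5)); print(az,b.fun,b.x.round(4))
E
python3 m3.py | sed -n '/--/,$p'
```

```text
--
wrist pot_mid 0.87 (array([113.07030604, 292.72622002]), 1209)
wrist pot_low 0.2 (array([204.22317843, 533.96270797]), 6972)
side pot_mid 0.87 (array([269.81049563, 236.64139942]), 343)
side pot_low 0.96 (array([280.20595533, 226.53846154]), 403)
[0.6125 0.23   0.1298 3.1034] 0.264 g50 [0.586  0.231  0.1722]
[0.6124 0.2297 0.1297 3.0829] 0.263 g50 [0.586  0.2312 0.1721]
3.05 0.2696472468313736 [0.6125 0.2292 0.13  ]
3.1 0.2675979166987249 [0.6125 0.2299 0.1302]
3.15 0.30230276555029156 [0.6125 0.2307 0.1297]
3.2 0.357637628495057 [0.6125 0.2321 0.1303]
3.25 0.41454174642932673 [0.6123 0.2333 0.131 ]
```

```bash
python3 -m pendant '[{"linear":[0,0,0],"twist":8.4},{"linear":[19,6,0],"twist":0},{"linear":[19,6,0],"twist":0},{"linear":[0,0,30],"twist":0},{"linear":[0,0,30],"twist":0},{"linear":[0,0,30],"twist":0},{"linear":[0,0,20],"twist":0},{"linear":[0,0,0],"twist":0},{"linear":[0,0,0],"twist":0}]' 1
python3 - <<'E'
from h import *
s=env.state(); M=R.from_quat(s['tool_rot']).as_matrix(); print(M[:,0].round(3),(M.T@(np.array([.586,.231,.160])-s['ee_pos'])*1e3).round(1))
im=env.capture('wrist'); cv2.imwrite('pics/wrist2.png',im)
E
```

```text
time: 5.2
ee_pos: [0.5863, 0.231, 0.2101]
tool_rot: [1.0, -0.022, 0.0, -0.0]
contact_force: [0.1, -0.3, -0.0]
finger_gap: 1.001
grip_force: 0.0
[ 0.999 -0.043  0.   ] [-0.3  0.  50.1]
```

View pics/wrist2.png

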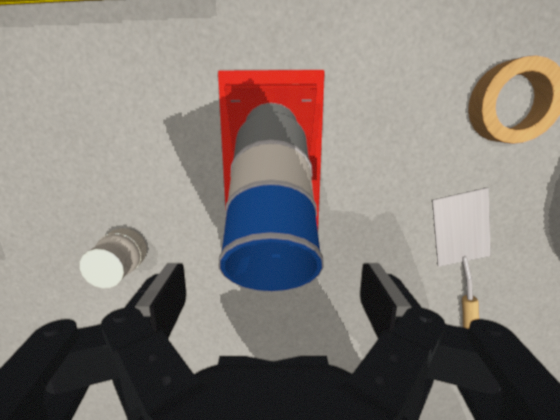

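The wrist view shows the pile exactly lined up with the tool: its axis is at column 271, and the fingers are centred at 273. Next I descend and grip.

```bash
python3 -m pendant '[{"linear":[0,0,15],"twist":0},{"linear":[0,0,15],"twist":0},{"linear":[0,0,12],"twist":0},{"linear":[0,0,8],"twist":0},{"linear":[0,0,0],"twist":0},{"linear":[0,0,0],"twist":0}]' 1
python3 -m pendant '[{"linear":[0,0,0],"twist":0},{"linear":[0,0,0],"twist":0},{"linear":[0,0,0],"twist":0},{"linear":[0,0,0],"twist":0},{"linear":[0,0,0],"twist":0},{"linear":[0,0,0],"twist":0},{"linear":[0,0,0],"twist":0},{"linear":[0,0,0],"twist":0},{"linear":[0,0,0],"twist":0},{"linear":[0,0,0],"twist":0}]' -1 30
python3 - <<'E'
from h import *
im=env.capture('wrist'); cv2.imwrite('pics/wrist3.png',im)
E
```

```text
time: 5.85
ee_pos: [0.5863, 0.231, 0.1599]
tool_rot: [1.0, -0.022, 0.0, -0.0]
contact_force: [0.1, 0.6, 0.5]
finger_gap: 1.003
grip_force: 0.0
time: 6.85
ee_pos: [0.5863, 0.232, 0.1602]
tool_rot: [1.0, -0.021, 0.001, -0.001]
contact_force: [-0.7, 4.4, 5.3]
finger_gap: 0.701
grip_force: 31.9
```

View pics/wrist3.png

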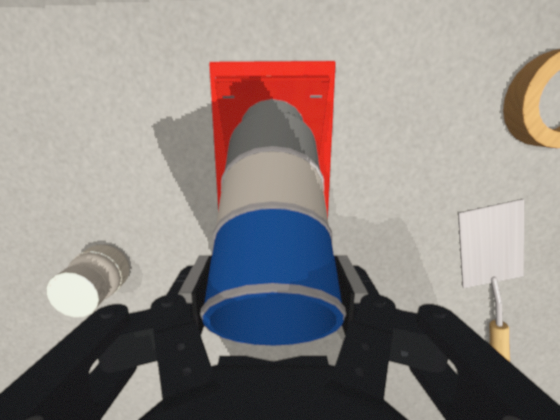

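```bash
python3 -m pendant '[{"linear":[-1.6,0,-2.55],"twist":0},{"linear":[-2.65,0,-4.24],"twist":0},{"linear":[-2.65,0,-4.24],"twist":0},{"linear":[-2.65,0,-4.24],"twist":0},{"linear":[-2.65,0,-4.24],"twist":0},{"linear":[-2.65,0,-4.24],"twist":0},{"linear":[-2.65,0,-4.24],"twist":0},{"linear":[-2.65,0,-4.24],"twist":0},{"linear":[-5.3,0,-8.5],"twist":0},{"linear":[-5.3,0,-8.5],"twist":0},{"linear":[-5.3,0,-8.5],"twist":0},{"linear":[-5.3,0,-8.5],"twist":0},{"linear":[0,0,-10],"twist":0},{"linear":[0,0,-10],"twist":0},{"linear":[0,0,0],"twist":0},{"linear":[0,0,0],"twist":0}]'
python3 - <<'E'
from h import *
im=env.capture('wrist'); cv2.imwrite('pics/wrist4.png',im)
im2=env.capture('side'); cv2.imwrite('pics/side4.png',im2)
cv2.imwrite('pics/c4.png',np.hstack([cv2.resize(im,(400,300)),cv2.resize(im2[150:350,150:390],(400,300))]))
for l in ['pot_mid','pot_low']: print([(np.round(b['pixel']),b['conf']) for b in env.boxes_of('side',l)][:1])
E
```

```text
time: 8.5
ee_pos: [0.5448, 0.2327, 0.2455]
tool_rot: [1.0, -0.022, 0.0, -0.0]
contact_force: [-0.3, -0.1, -1.6]
finger_gap: 0.697
grip_force: 33.1
[(array([266., 242.]), 0.9)]
[(array([282., 229.]), 0.92)]
```

View pics/c4.png

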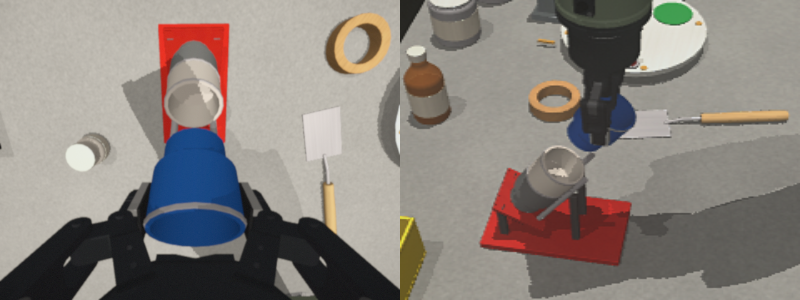

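```bash
cat > hand.py <<'E'
from h import *
from scipy.optimize import minimize
import sys
def fit(im,x0=(26,0,30,32)):
    h=cv2.cvtColor(im,cv2.COLOR_BGR2HSV); m=cv2.inRange(h,(100,80,20),(125,255,255)); m=cv2.morphologyEx(m,cv2.MORPH_CLOSE,np.ones((7,7),np.uint8))
    n,l,st,_=cv2.connectedComponentsWithStats(m); m=l==1+st[1:,4].argmax()
    p=cp('wrist'); M=np.linalg.inv(p['hand_eye']); a=np.linspace(0,2*np.pi,60); m2=cv2.resize(m.astype(np.uint8)*255,None,fx=2,fy=2)>127
    def rend(v):
        t=np.radians(v[3]); z=np.array([-np.sin(t),0,-np.cos(t)]); x=np.array([np.cos(t),0,-np.sin(t)]); o=np.zeros((840,1120),np.uint8)
        for r,h0,h1 in((.024,0,.026),(.03,.026,.066)):
            P=np.array([np.array(v[:3])/1e3+z*hh+r*(np.cos(b)*x+np.sin(b)*np.array([0,1,0])) for hh in(h0,h1) for b in a])@M[:3,:3].T+M[:3,3]
            uv=np.c_[p['cx']+p['fx']*P[:,0]/-P[:,2],p['cy']-p['fy']*P[:,1]/-P[:,2]]
            cv2.fillConvexPoly(o,np.round(cv2.convexHull(((uv+.5)*2).astype(np.float32))*16).astype(np.int32),255,shift=4)
        return o>0
    def cost(v): r=rend(v); return 1-(r&m2).sum()/(r|m2).sum()
    x0=np.array(x0,float); b=minimize(cost,x0,method='Nelder-Mead',options=dict(initial_simplex=x0+np.vstack([np.zeros(4),np.diag([4,3,4,6])]),xatol=1e-3))
    return b.x.round(2),round(b.fun,4)
if __name__=='__main__': print(fit(cv2.imread(sys.argv[1])))
E
python3 hand.py pics/wrist4.png
python3 - <<'E'
from h import *
s=env.state();M=R.from_quat(s['tool_rot']).as_matrix();print(M[:,0],s['ee_pos'])
E
```

```text
(array([24.49,  0.15, 31.76, 31.24]), np.float64(0.075))
[ 9.99055602e-01 -4.34447033e-02 -6.78919859e-04] [0.5446237  0.23269121 0.24512094]
```

```bash
python3 -m pendant '[{"linear":[0,0,0],"twist":-4},{"linear":[0,0,0],"twist":-7},{"linear":[0,0,0],"twist":-7},{"linear":[0,0,0],"twist":-7},{"linear":[0,0,0],"twist":-7},{"linear":[0,0,0],"twist":-6},{"linear":[0,0,0],"twist":-4}]'
python3 -m pendant '[{"linear":[-12,12,0],"twist":0},{"linear":[-22,22,0],"twist":0},{"linear":[-28,28,0],"twist":0},{"linear":[-28,28,0],"twist":0},{"linear":[-28,28,0],"twist":0},{"linear":[-28,28,0],"twist":0},{"linear":[-28,28,0],"twist":0},{"linear":[-28,28,0],"twist":0},{"linear":[-28,28,0],"twist":0},{"linear":[-28,28,0],"twist":0},{"linear":[-28,28,0],"twist":0},{"linear":[-28,28,0],"twist":0},{"linear":[-28,26,0],"twist":0},{"linear":[-22,22,0],"twist":0},{"linear":[-14,12,0],"twist":0},{"linear":[0,0,0],"twist":0},{"linear":[0,0,0],"twist":0}]'
cat > tgt.py <<'E'
from h import *
import sys
s=env.state(); M=R.from_quat(s['tool_rot']).as_matrix(); print('x_t',M[:,0].round(3),'delta mm',(M.T@(np.array(eval(sys.argv[1]))-s['ee_pos'])*1e3).round(1))
E
python3 tgt.py '[.473,-.294,.125]'
```

```text
time: 9.4
ee_pos: [0.5447, 0.2326, 0.2453]
tool_rot: [0.94, 0.34, -0.0, -0.0]
contact_force: [-0.5, -1.3, -2.2]
finger_gap: 0.7
grip_force: 33.0
time: 11.1
ee_pos: [0.491, -0.2961, 0.2452]
tool_rot: [0.941, 0.338, -0.0, -0.0]
contact_force: [0.5, -0.1, -2.4]
finger_gap: 0.696
grip_force: 33.2
x_t [0.772 0.636 0.   ] delta mm [-12.6 -13.  120.2]
```

```bash
python3 -m pendant '[{"linear":[-6,-6,10],"twist":0},{"linear":[-7,-7,20],"twist":0},{"linear":[0,0,25],"twist":0},{"linear":[0,0,25],"twist":0},{"linear":[0,0,15],"twist":0},{"linear":[0,0,10],"twist":0},{"linear":[0,0,0],"twist":0},{"linear":[0,0,0],"twist":0}]' - 25
python3 tgt.py '[.473,-.294,.080]'
python3 - <<'E'
from h import *
from hand import fit
im=env.capture('wrist'); cv2.imwrite('pics/wrist5.png',im); print(fit(im,(24.5,0,31.8,31)))
im2=env.capture('side'); cv2.imwrite('pics/side5.png',im2)
cv2.imwrite('pics/c5.png',np.hstack([cv2.resize(im,(400,300)),cv2.resize(im2[80:240,200:413],(400,300))]))
E
```

```text
time: 11.9
ee_pos: [0.4732, -0.2943, 0.1411]
tool_rot: [0.941, 0.338, 0.0, 0.0]
contact_force: [0.4, -0.1, -1.2]
finger_gap: 0.696
grip_force: 33.1
x_t [0.771 0.637 0.   ] delta mm [ 0.  -0.3 61.1]
(array([23.99,  0.25, 31.98, 30.8 ]), np.float64(0.0739))
```

View pics/c5.png

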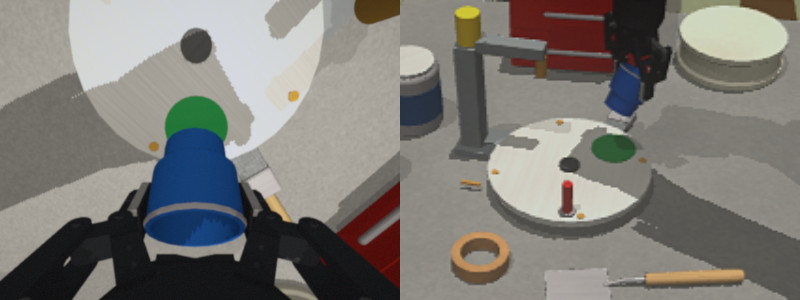

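```bash
python3 -m pendant '[{"linear":[0,0,15],"twist":0},{"linear":[0,0,20],"twist":0},{"linear":[0,0,12],"twist":0},{"linear":[0,0,6],"twist":0},{"linear":[0,0,3],"twist":0},{"linear":[0,0,0],"twist":0},{"linear":[0,0,0],"twist":0}]' -1 20
python3 -m pendant '[{"linear":[0,0,1],"twist":0},{"linear":[0,0,1],"twist":0},{"linear":[0,0,1],"twist":0},{"linear":[0,0,0],"twist":0}]'

```

```text
time: 12.7
ee_pos: [0.473, -0.2947, 0.0851]
tool_rot: [0.941, 0.338, 0.0, 0.0]
contact_force: [0.4, 0.3, -1.4]
finger_gap: 0.694
grip_force: 33.1
time: 13.1
ee_pos: [0.4727, -0.2945, 0.0814]
tool_rot: [0.941, 0.338, -0.0, -0.0]
contact_force: [-0.5, -0.6, -1.3]
finger_gap: 0.7
grip_force: 33.1
```

```bash
for i in 1 2; do python3 -m pendant '[{"linear":[0,0,0.8],"twist":0},{"linear":[0,0,0],"twist":0}]' | egrep 'pos|contact'; done
```

```text
ee_pos: [0.4727, -0.2945, 0.0806]
contact_force: [0.2, 0.4, -1.8]
ee_pos: [0.4727, -0.2945, 0.0798]
contact_force: [0.4, -0.6, -1.7]
```

```bash
for i in 1 2; do python3 -m pendant '[{"linear":[0,0,0.7],"twist":0},{"linear":[0,0,0],"twist":0}]' | egrep 'pos|contact'; done
```

```text
ee_pos: [0.4727, -0.2945, 0.0791]
contact_force: [0.4, 0.6, -2.2]
ee_pos: [0.4727, -0.2945, 0.0785]
contact_force: [0.5, -0.2, -1.3]
```

```bash
for i in 1; do python3 -m pendant '[{"linear":[0,0,0.7],"twist":0},{"linear":[0,0,0],"twist":0}]' | egrep 'pos|contact';  python3 -m pendant '[{"linear":[0,0,0.7],"twist":0},{"linear":[0,0,0],"twist":0}]' | egrep 'pos|contact'; done
python3 - <<'E'
from h import *
im=env.capture('wrist'); cv2.imwrite('pics/wrist6.png',im)
from hand import fit; print(fit(im,(24.5,0,31.8,31)))
E
```

```text
ee_pos: [0.4728, -0.2946, 0.0781]
contact_force: [-1.0, 1.9, 6.1]
ee_pos: [0.473, -0.2947, 0.0778]
contact_force: [-2.5, 0.7, 12.7]
(array([24.02,  0.21, 31.81, 31.13]), np.float64(0.0736))
```

```bash
python3 -m pendant '[{"linear":[1,0,0],"twist":0},{"linear":[1,0,0],"twist":0},{"linear":[1,0,0],"twist":0},{"linear":[1,0,0],"twist":0},{"linear":[1,0,0],"twist":0},{"linear":[0,0,0],"twist":0}]' | egrep 'pos|force'
python3 - <<'E'
from h import *
im=env.capture('wrist'); cv2.imwrite('pics/wrist7.png',im)
from hand import fit; print(fit(im,(24.5,0,31.8,31)))
E
```

```text
ee_pos: [0.476, -0.2921, 0.0777]
contact_force: [-6.2, -2.6, 14.2]
grip_force: 35.3
(array([20.81,  0.28, 32.95, 27.47]), np.float64(0.0706))
```

```bash
python3 -m pendant '[{"linear":[2,0,0.1],"twist":0},{"linear":[2,0,0.2],"twist":0},{"linear":[2,0,0.25],"twist":0},{"linear":[2,0,0.3],"twist":0},{"linear":[0,0,0],"twist":0}]' | egrep 'pos|force'
python3 - <<'E'
from h import *
im=env.capture('wrist'); cv2.imwrite('pics/wrist8.png',im)
from hand import fit; print(fit(im,(20,0,33,27)))
E
```

```text
ee_pos: [0.4824, -0.2867, 0.0767]
contact_force: [-5.3, -2.0, 11.2]
grip_force: 36.3
(array([13.12,  0.21, 34.14, 18.93]), np.float64(0.0633))
```

```bash
python3 -m pendant '[{"linear":[2,0,0.4],"twist":0},{"linear":[2,0,0.45],"twist":0},{"linear":[2,0,0.55],"twist":0},{"linear":[2,0,0.6],"twist":0},{"linear":[2,0,0.7],"twist":0},{"linear":[0,0,0],"twist":0}]' | egrep 'pos|force'
python3 - <<'E'
from h import *
im=env.capture('wrist'); cv2.imwrite('pics/wrist9.png',im)
from hand import fit; print(fit(im,(10,0,34,17)))
E
```

```text
ee_pos: [0.4903, -0.2801, 0.074]
contact_force: [-4.0, 0.2, 9.8]
grip_force: 38.0
(array([ 3.43,  0.24, 36.96,  8.73]), np.float64(0.0888))
```

```bash
python3 -m pendant '[{"linear":[2,0,0.75],"twist":0},{"linear":[2,0,0.85],"twist":0},{"linear":[2,0,0.9],"twist":0},{"linear":[0,0,0],"twist":0}]' | egrep 'pos|force'
python3 - <<'E'
from h import *
im=env.capture('wrist'); cv2.imwrite('pics/wrist10.png',im)
from hand import fit; print(fit(im,(2,0,37,3)))
im2=env.capture('side'); cv2.imwrite('pics/side10.png',im2)
cv2.imwrite('pics/c10.png',np.hstack([cv2.resize(im,(400,300)),cv2.resize(im2[80:200,220:380],(400,300))]))
E
```

```text
ee_pos: [0.495, -0.2762, 0.0714]
contact_force: [-2.8, -0.1, 9.2]
grip_force: 39.4
(array([-3.34,  0.17, 38.97,  1.55]), np.float64(0.1095))
```

View pics/c10.png

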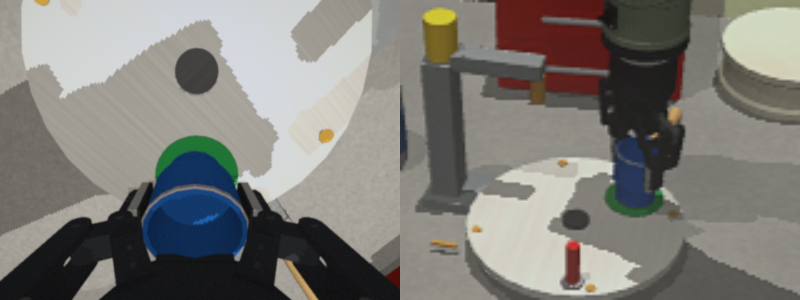

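```bash
python3 -m pendant '[{"linear":[1,0,0.3],"twist":0},{"linear":[0,0,0],"twist":0}]' | egrep 'pos|force'
python3 -m pendant '[{"linear":[0,0,0],"twist":0},{"linear":[0,0,0],"twist":0},{"linear":[0,0,0],"twist":0},{"linear":[0,0,0],"twist":0},{"linear":[0,0,0],"twist":0},{"linear":[0,0,0],"twist":0}]' 1
python3 -m pendant '[{"linear":[0,0,-3],"twist":0},{"linear":[0,0,-8],"twist":0},{"linear":[0,0,-15],"twist":0},{"linear":[0,0,-20],"twist":0},{"linear":[0,0,-25],"twist":0},{"linear":[0,0,-15],"twist":0},{"linear":[0,0,0],"twist":0}]'
python3 - <<'E'
from h import *
im=env.capture('wrist'); cv2.imwrite('pics/wrist11.png',im)
im2=env.capture('side'); cv2.imwrite('pics/side11.png',im2)
cv2.imwrite('pics/c11.png',np.hstack([cv2.resize(im,(400,300)),cv2.resize(im2[80:200,220:380],(400,300))]))
for c,i in(('wrist',im),('side',im2)):
    m=cv2.inRange(cv2.cvtColor(i,cv2.COLOR_BGR2HSV),(100,80,20),(125,255,255)); n,l,st,ce=cv2.connectedComponentsWithStats(m); k=1+st[1:,4].argmax(); print(c,st[k],ce[k])
E
```

```text
ee_pos: [0.4956, -0.2758, 0.0711]
contact_force: [-4.6, -0.1, 9.8]
grip_force: 39.4
time: 17.5
ee_pos: [0.4959, -0.2754, 0.0707]
tool_rot: [0.941, 0.338, 0.0, -0.0]
contact_force: [-0.7, 0.8, 0.1]
finger_gap: 0.999
grip_force: 0.0
time: 18.2
ee_pos: [0.4966, -0.2758, 0.1592]
tool_rot: [0.941, 0.338, 0.001, 0.001]
contact_force: [0.2, -0.4, -1.1]
finger_gap: 0.998
grip_force: 0.0
wrist [ 228  191   87   82 5532] [271.3065799  231.46059291]
side [189 124  33  23 475] [206.22947368 136.88421053]
```

View pics/c11.png

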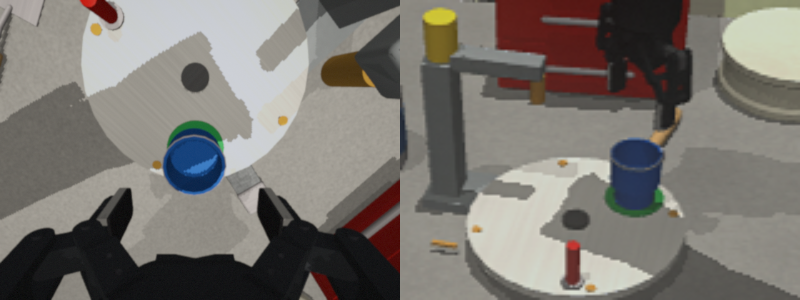

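```bash
python3 - <<'E'
from h import *
from hand import fit
im=cv2.imread('pics/wrist11.png'); f=fit(im,(-3,0,123,2)); print(f)
s=env.state(); M=R.from_quat(s['tool_rot']).as_matrix(); print('pot',s['ee_pos']+M@f[0][:3]/1e3)
# pad circle fit in wrist: outer green edge points on z=.036
m=cv2.inRange(cv2.cvtColor(im,cv2.COLOR_BGR2HSV),(45,80,30),(85,255,255)); n,l,st,ce=cv2.connectedComponentsWithStats(m)
k=[i for i in range(1,n) if 120<ce[i][1]<260 and 200<ce[i][0]<340]; k=max(k,key=lambda i:st[i,4]); print(st[k])
P=[]
for c in range(st[k,0],st[k,0]+st[k,2]):
    r=np.nonzero(l[:,c]==k)[0]
    if len(r)>2: P.append(onz('wrist',(r.min()-.5,c),.036)[:2])
P=np.array(P); from scipy.optimize import least_squares
q=least_squares(lambda v:np.hypot(*(P-v).T)-.036,[.495,-.277],loss='soft_l1',f_scale=.001); print('pad',q.x,np.sqrt(np.mean(q.fun**2)))
E
```

```text
(array([ -1.43,  -0.68, 127.78,   2.03]), np.float64(0.0203))
pot [ 0.49436804 -0.27584345  0.0291728 ]
[234 169  79  43 889]
pad [ 0.49405221 -0.27789157] 0.0003686889928014732
```

```bash
python3 - <<'E'
from h import *
s=env.state(); print(s['qpos'].round(3),s['time'])
E
```

```text
[ 0.532  0.803 -0.16   1.614  0.17   0.739 -0.587] 18.3
```

```bash
python3 -m pendant '[{"linear":[0,0,-10],"twist":-8},{"linear":[0,0,0],"twist":-8},{"linear":[0,0,0],"twist":-8},{"linear":[0,0,0],"twist":-8},{"linear":[0,0,0],"twist":-8},{"linear":[0,0,0],"twist":-8},{"linear":[0,0,0],"twist":-7.5},{"linear":[31,14,0],"twist":0},{"linear":[31,14,0],"twist":0},{"linear":[31,14,0],"twist":0},{"linear":[31,14,0],"twist":0},{"linear":[31,14,0],"twist":0},{"linear":[0,0,0],"twist":0},{"linear":[0,0,0],"twist":0}]' -0.1
python3 tgt.py '[.551,-.1135,.085]'
python3 - <<'E'
from h import *
im=env.capture('wrist'); cv2.imwrite('pics/wrist12.png',im)
h=cv2.cvtColor(im,cv2.COLOR_BGR2HSV); m=cv2.inRange(h,(0,120,50),(8,255,255))|cv2.inRange(h,(172,120,50),(180,255,255)); n,l,st,ce=cv2.connectedComponentsWithStats(m)
for k in range(1,n):
    if st[k,4]>30: print(st[k],ce[k].round(1),onz('wrist',ce[k][::-1],.089).round(4))
s=env.state(); print(s['qpos'].round(2))
E
```

```text
time: 19.7
ee_pos: [0.5518, -0.1146, 0.1661]
tool_rot: [0.675, 0.738, -0.0, -0.0]
contact_force: [-0.3, 0.2, 0.4]
finger_gap: 0.45
grip_force: 0.0
x_t [-0.089  0.996  0.   ] delta mm [ 1.1 -0.6 81.1]
[263 198  20  35 537] [272.4 215.4] [ 0.5511 -0.1105  0.089 ]
[ 0.36  0.81 -0.41  1.61  0.41  0.81 -0.14]
```

View pics/wrist12.png

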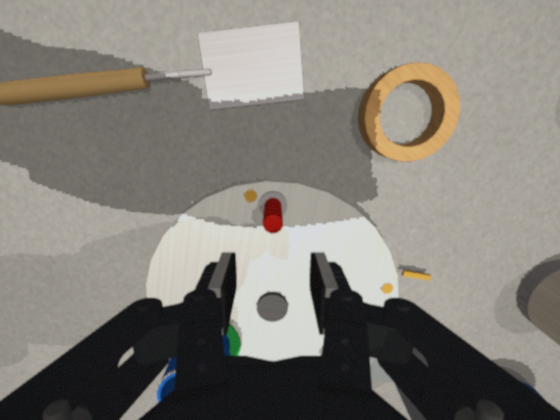

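```bash
python3 -m pendant '[{"linear":[0,-0.6,20],"twist":0},{"linear":[0,0,25],"twist":0},{"linear":[0,0,25],"twist":0},{"linear":[0,0,18],"twist":0},{"linear":[0,0,8],"twist":0},{"linear":[0,0,0],"twist":0}]' -0.1
python3 -m pendant '[{"linear":[0,0,0],"twist":0},{"linear":[0,0,0],"twist":0},{"linear":[0,0,0],"twist":0},{"linear":[0,0,0],"twist":0}]' -0.4 20
python3 -m pendant '[{"linear":[-0.1,-2,0],"twist":-1},{"linear":[-0.1,-2,0],"twist":-1},{"linear":[-0.1,-3.8,0],"twist":-2},{"linear":[-0.1,-3.8,0],"twist":-2},{"linear":[-0.1,-3.8,0],"twist":-2},{"linear":[-0.1,-3.8,0],"twist":-2},{"linear":[-0.1,-3.8,0],"twist":-2},{"linear":[-0.1,-3.8,0],"twist":-2}]'
cat > arc.py <<'E'
from h import *
s=env.state(); M=R.from_quat(s['tool_rot']).as_matrix(); d=s['ee_pos'][:2]-np.array([.561,-.2235]); print('r',np.hypot(*d),'ang',np.degrees(np.arctan2(d[1],d[0]))%360,'yaw x_t',np.degrees(np.arctan2(M[1,0],M[0,0]))%360)
E
python3 arc.py
```

```text
time: 20.35
ee_pos: [0.5509, -0.1157, 0.0701]
tool_rot: [0.676, 0.737, -0.0, -0.001]
contact_force: [0.0, -0.1, 0.3]
finger_gap: 0.451
grip_force: 0.0
time: 20.75
ee_pos: [0.5517, -0.1151, 0.0712]
tool_rot: [0.676, 0.737, 0.0, 0.0]
contact_force: [1.1, 0.8, 0.2]
finger_gap: 0.299
grip_force: 0.0
time: 21.55
ee_pos: [0.5251, -0.1207, 0.0708]
tool_rot: [0.579, 0.815, 0.0, -0.0]
contact_force: [2.8, 3.2, 1.0]
finger_gap: 0.298
grip_force: 1.6
r 0.10885622713355907 ang 109.2391529291876 yaw x_t 109.19317715199763
```

```bash
python3 -m pendant '[{"linear":[-0.15,-5.65,0],"twist":-3},{"linear":[-0.15,-5.65,0],"twist":-3},{"linear":[-0.15,-5.65,0],"twist":-3},{"linear":[-0.15,-5.65,0],"twist":-3},{"linear":[-0.15,-5.65,0],"twist":-3},{"linear":[-0.15,-5.65,0],"twist":-3},{"linear":[-0.15,-5.65,0],"twist":-3},{"linear":[-0.15,-5.65,0],"twist":-3},{"linear":[-0.15,-5.65,0],"twist":-3},{"linear":[-0.15,-5.65,0],"twist":-3},{"linear":[-0.15,-5.65,0],"twist":-3},{"linear":[-0.15,-5.65,0],"twist":-3},{"linear":[-0.15,-5.65,0],"twist":-3},{"linear":[-0.15,-5.65,0],"twist":-3},{"linear":[-0.15,-5.65,0],"twist":-3},{"linear":[-0.15,-5.65,0],"twist":-3}]'
python3 arc.py
```

```text
time: 23.15
ee_pos: [0.4604, -0.1813, 0.0707]
tool_rot: [0.198, 0.98, -0.0, -0.0]
contact_force: [-0.1, 0.2, -0.2]
finger_gap: 0.3
grip_force: 0.0
r 0.10906921532177832 ang 157.2536250109814 yaw x_t 157.21322129900003
```

```bash
python3 -m pendant '[{"linear":[-0.15,-5.65,0],"twist":-3},{"linear":[-0.15,-5.65,0],"twist":-3},{"linear":[-0.15,-5.65,0],"twist":-3},{"linear":[-0.1,-3.8,0],"twist":-2},{"linear":[-0.1,-3.8,0],"twist":-2},{"linear":[-0.1,-3.8,0],"twist":-2},{"linear":[-0.1,-3.8,0],"twist":-2},{"linear":[-0.1,-3.8,0],"twist":-2},{"linear":[-0.1,-3.8,0],"twist":-2},{"linear":[0,-2.8,0],"twist":-1.5},{"linear":[0,-2.8,0],"twist":-1.5},{"linear":[0,-1.9,0],"twist":-1},{"linear":[0,-1.9,0],"twist":-1},{"linear":[0,-1.9,0],"twist":-1},{"linear":[0,0,0],"twist":0},{"linear":[0,0,0],"twist":0}]'
python3 arc.py
python3 - <<'E'
from h import *
im=env.capture('wrist'); cv2.imwrite('pics/wrist13.png',im); im2=env.capture('side');cv2.imwrite('pics/side13.png',im2)
cv2.imwrite('pics/c13.png',np.hstack([cv2.resize(im,(400,300)),cv2.resize(im2[80:200,200:360],(400,300))]))
E
```

```text
time: 24.75
ee_pos: [0.453, -0.2306, 0.0708]
tool_rot: [-0.035, 0.999, 0.0, 0.0]
contact_force: [0.1, 0.4, 0.7]
finger_gap: 0.297
grip_force: 0.0
r 0.10826349615467958 ang 183.75400257040116 yaw x_t 184.01038587451467
```

View pics/c13.png

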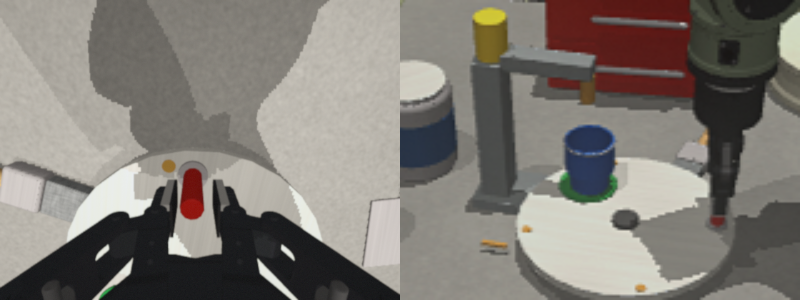

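```bash
python3 -m pendant '[{"linear":[0,0,0],"twist":0},{"linear":[0,0,0],"twist":0},{"linear":[0,0,0],"twist":0},{"linear":[0,0,-10],"twist":0},{"linear":[0,0,-20],"twist":0},{"linear":[0,0,-25],"twist":0},{"linear":[0,0,-25],"twist":0},{"linear":[0,0,-25],"twist":0},{"linear":[0,0,-15],"twist":0},{"linear":[0,0,0],"twist":0},{"linear":[0,0,0],"twist":0}]' -0.1
python3 - <<'E'
from h import *
s=env.state(); hub=np.array([.561,-.2235])
im=env.capture('wrist'); h=cv2.cvtColor(im,cv2.COLOR_BGR2HSV); m=cv2.inRange(h,(0,120,50),(8,255,255))|cv2.inRange(h,(172,120,50),(180,255,255)); n,l,st,ce=cv2.connectedComponentsWithStats(m)
for k in range(1,n):
    if st[k,4]>150: p=onz('wrist',(st[k,1]+st[k,3]-9,ce[k][0]),.089)[:2]; print('post',st[k],p,np.degrees(np.arctan2(*(p-hub)[::-1]))%360)
sd=env.capture('side'); h=cv2.cvtColor(sd,cv2.COLOR_BGR2HSV)
for nm,lo,hi in(('blue',(100,80,20),(125,255,255)),('green',(45,80,30),(85,255,255))):
    m=cv2.inRange(h,lo,hi); m[:120]=0; m[200:]=0; m[:,:240]=0; m[:,340:]=0; n,l,st,ce=cv2.connectedComponentsWithStats(m); k=1+st[1:,4].argmax(); print(nm,st[k],ce[k])
th=np.radians(90); pad=hub+np.array([[0,-1],[1,0]])@(np.array([.4945,-.2773])-hub); print('pad expected',pad)
for z in(.102,.036): print([proj('side',[pad[0],pad[1],z]).round(1)])
r=[proj('side',[pad[0]+.03*np.cos(a),pad[1]+.03*np.sin(a),z]) for a in np.linspace(0,6.3,60) for z in(.062,.102)]+[proj('side',[pad[0]+.024*np.cos(a),pad[1]+.024*np.sin(a),.036]) for a in np.linspace(0,6.3,60)]; r=np.array(r); print('pred blue rows/cols',r.min(0),r.max(0))
r=np.array([proj('side',[pad[0]+.036*np.cos(a),pad[1]+.036*np.sin(a),.036]) for a in np.linspace(0,6.3,60)]); print('pred green',r.min(0),r.max(0))
E
```

```text
time: 25.95
ee_pos: [0.4528, -0.2308, 0.1908]
tool_rot: [-0.035, 0.999, -0.0, 0.0]
contact_force: [-0.4, -0.2, -1.0]
finger_gap: 0.454
grip_force: 0.0
post [262 190  18  31 431] [ 0.45244003 -0.23275572] 184.87320034336182
post [   0  268   20  109 1144] [ 0.63125989 -0.48174526] 285.2198755743623
blue [266 130  20  28 440] [275.49772727 142.96136364]
green [264 149  23  12  98] [273.76530612 155.86734694]
pad expected [ 0.6148 -0.29  ]
[array([135., 275.])]
[array([152.8, 275.1])]
pred blue rows/cols [129.28329735 264.93131091] [157.58665978 285.03582495]
pred green [145.87444608 263.41357256] [160.01909514 286.7469969 ]
```

```bash
python3 -c "
from cell import env
print(env.sign_off())"
```

```text
the job is handed in; nothing more can be done
None
```

The job is handed in: the blue pot stands upright on the green pad, about 2 mm off the pad's centre when I let go. The turntable is turned a quarter into its second detent with the pot under the nozzle, the gripper is clear of everything, and the two lower pots showed no visible movement. The judge returned no verdict.

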